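Unbolt the soak box and hold its sprung lid half open

ROBOT

A 6-joint arm with a two-finger parallel gripper is mounted at the origin on a cart in front of the work surface, level with it; the furniture and walls round the work are solid. World frame = base frame: x ahead of the robot, y to its left, z up, the work surface at z = 0. Lengths are in m, angles in degrees, forces in N, time in s.
With the tool pointing down it reaches from about 0.375 to 0.9 m from the base axis. Payload 3.1 kg.
Tool frame: the origin (TCP) lies on the centre line of the jaws, within the pads' length; the fingertips stand 25 mm ahead of it and the grasp point (between the pads) lies 6 mm ahead of it; z points along the fingers, y is the line along which they close (so a half turn about z gives the same grasp; the last joint's range is limited). The gripper opens to 87 mm and grips with 3 to 60 N. Pads are 19 mm wide; open, the fingers measure 117 mm over their backs; the gripper's body (75 mm by 190 mm) begins 51 mm behind the grasp point.
Start: joints at [-74.227, 30.224, 82.088, -0, 67.689, -10.227], TCP at [0.274, -0.562, 0.248] pointing down, gripper open.
Joint ranges: [-176.69, 176.69], [-43.24, 126.21], [12.49, 139.97], [-82, 262], [0, 151.66], [-163.58, 163.58]. Speed limits (degrees/s): [159.86, 159.86, 180, 180, 180, 180].

INTERFACE

Orientations are given as a 3x3 rotation matrix whose columns are the frame's x, y, z axes.
In Python, from rig import * gives the robot as it stands.
- The arm moves only by the tool step_arm, never from a script. Its argument "steps" is a list of rows, each a list of 7 numbers: the shift along the tool's x, y, z normalised to -1 to 1, where 1 is 0.3 m, then the turn, a rotation vector about the tool's x, y, z normalised to -1 to 1, where 1 is 45 degrees, then the gripper's target within -1 to 1 (shut at 1, half-way at 0, fully open at -1). A call has 1 to 8 rows; each row is the pose to reach, as a shift and turn from the pose commanded when the call began, along the tool's axes at that moment; what a row does not reach only later rows make up. A row lasts 1/12 s, in which the tool goes at most 41.7 mm and 7.16 degrees, less where a joint would pass 70% of its speed; a pose out of reach is approached as far as the arm can. A call with a number of a shift or a turn outside -1 to 1 is refused whole. A call with a gripper value outside its range is refused whole. The fingers move at their own pace and stop on an object; the grip force is fixed at half the most. Time passes only in rows, so rows that repeat a pose let the fingers close. It gives the time, the measured TCP pose, the force, the opening and the grip force at its end, in the units of the state.
- read_state(): the state, without advancing time (a new reading comes with each control period).
- capture(name): name is "scene" or "top"; returns a dict with "image" (420x560x3 uint8, red, green, blue), "vertical_fov" (degrees; the focal length in pixels is half the picture's height over the tangent of half this angle, whatever the lens; pixels are square), "cx", "cy" (the principal point, pixels), "world_from_camera" (4x4, takes a point from camera to world coordinates). Camera axes: x right, y down, z forward; pixel columns grow to the right and rows downward; lengths in m; the calibration is good to about 2 mm. A picture is of the moment at which its call begins. There is no depth.
- hand_in(): hands the job in; it is judged then, once.
The state is a dict: "time_s": time; "joint_positions": joint angles; "qvel": joint speeds; "tau": joint torques, N m; "position": TCP position; "tcp_rot": TCP orientation; "force": force on the tool from outside, world axes, zero at the start; "moment": the same for the moment, N m; "opening": opening from 0.0 (shut) to 1.0 (fully open); "grasp_force": force on a finger pad.
Only numpy, scipy, OpenCV 4.12 (cv2) and the standard library are available. Lean on these libraries where they do the work, as an engineer would, in place of code of your own. Each camera call takes 0.05 s, during which the arm holds its last target. There are 200 camera calls.

TASK

Draw the red-knobbed bolt on the front of the blue gun-parts box fully back to the left while the lid is still shut. Then lift the lid by the black tongue at its front edge until it stands about 45 degrees open and keep holding it there, so that a workmate can reach the air caps inside while most of the vapour stays in: the lid falls shut by itself, so finish with the gripper still holding the lid at that angle, and do not prop it on anything. Leave the blue tin, the clear cup and the bottle standing where they are.

Things in the scene. Friction and masses are not known exactly. Their poses are not given: they have to be found in the camera images.
- parts_box: Blue open-topped steel box, 150 mm (its x) by 220 mm (its y) by 75 mm high, fixed to the worktop, with an aluminium lid on top (closed lid's top 81 mm above the worktop). Origin: centre of its underside. At yaw 0 its front faces the robot (-x of the box) and its y points to the robot's left; it stands turned up to 0.3 rad either way.
- bolt (a joint): Travel (m) of the steel barrel bolt on the front of the box: 0 to 0.008 as found, with its nose over the lid's keeper plate so that the lid cannot rise; 0.035 is fully back against its stop. It slides along the box's +y (to the left seen from the robot), and stays where it is left; friction about 1.5 N.
- bolt_knob (a point): Centre of the upright red knob of the bolt, 18 mm diameter and 25 mm tall, its centre 127 mm above the worktop, its underside 113 mm; it moves with the bolt. 92 mm in front of the box's centre and, with the bolt at 0, 58 mm to its left (box frame). The two steel staples that guide the bolt reach 99 mm above the worktop, at y 42 and 110 mm in the box frame.
- lid (a joint): Opening angle (rad) of the aluminium lid plate (163 x 226 x 5 mm): 0 shut, 0.785 is 45 degrees, 1.57 upright. It turns about a level hinge along the box's y at the far rim; weight and a weak spring close it from any angle (about 1.5 to 3 N at the tongue).
- lid_hinge (a point): Middle of the hinge line of the lid, 77 mm behind the box's centre and 79 mm above the worktop. The hinge line runs along the box's y.
- lid_grip (a point): Grip point on the black tongue of the lid, moving with the lid: the tongue is 24 mm wide (along the hinge), 10 mm thick, and stands out 50 mm from the lid's front edge; the point is 20 mm from its free end, in the middle of its width and thickness, 188 mm from the hinge line. With the lid shut it lies 80 mm above the worktop, 111 mm in front of the box's centre and 55 mm to its right, with free space beneath and on both sides.
- blue_tin: Small tin with a blue label, 68 mm diameter, 79 mm tall, a bystander. Origin: centre of its underside.
- clear_cup: Clear plastic mixing cup, 72 mm diameter, 95 mm tall, a bystander. Origin: centre of its underside.
- teal_bottle: White bottle with a teal label and a blue nozzle, 50 mm diameter, 159 mm tall, a bystander. Origin: centre of its underside.

How it is judged:
By the outcome, as a careful person would: the job done as asked, in the order asked, and still so for the second after the job is handed in, while the arm keeps its last pose, push and grip.
It also fails if it takes over 42 s, if anything falls off the work surface, if the arm or the gripper's body presses on something with over 40 N, if the wrist force passes 120 N, or if a joint passes its speed limit or range.

## Working session

There is one attempt and no reset: what is moved stays moved. The work goes in short steps, Python scripts to look and compute and a tool call to move; the robot and the scene stay as the last step left them, time stands still between calls to the robot, and variables do not carry over. Pictures are saved under pics/ and viewed, at most 10 in all, crops included, and the job is handed in when it is done.

Besides the shell and the picture viewer there is one more tool, called by a JSON object that holds its "method" and its "body". step_arm: Moves the arm, as the interface text tells. Scaled input: -1 to 1 covers 0.3 m each way for a shift and 45 degrees each way for a turn. Its arguments: {"type":"object","properties":{"steps":{"type":"array"}},"required":["steps"]}

```bash
mkdir -p pics
python3 - <<'E'
from rig import *
import cv2,pickle
d={}
for n in("scene","top"):
    c=capture(n);d[n]=c;cv2.imwrite(f"pics/{n}0.png",c["image"][:,:,::-1]);print(n,c["vertical_fov"],c["cx"],c["cy"],c["world_from_camera"])
pickle.dump(d,open("c0.pkl","wb"))
print(read_state())
E
```

```text
scene 47.24309430236881 271.75032697439076 212.26817295788655 [[ 0.28638388 -0.46254792  0.83906715 -0.61930883]
 [-0.95795568 -0.12226663  0.25956074 -0.23771097]
 [-0.01746937 -0.87812316 -0.47811561  0.75929176]
 [ 0.          0.          0.          1.        ]]
top 49.842677011083296 282.60496256910506 208.92682579383165 [[ 1.24302471e-03 -9.96768482e-01  8.03184126e-02  3.96783370e-01]
 [-9.99115688e-01  2.13766030e-03  4.19913415e-02  4.44858506e-02]
 [-4.20273392e-02 -8.02995823e-02 -9.95884371e-01  1.82698350e+00]
 [ 0.00000000e+00  0.00000000e+00  0.00000000e+00  1.00000000e+00]]
{'time_s': 0.1, 'joint_positions': array([-7.42262250e+01,  3.02745252e+01,  8.21490399e+01, -5.47527706e-05,
        6.76896537e+01, -1.02292197e+01]), 'qvel': array([-0.06106482, -0.10804414, -0.13891114, -0.10851316, -0.0430423 ,
       -0.02677238]), 'tau': array([-3.46645311e-04, -4.40985703e+01, -1.77150965e+01,  6.34743716e-02,
        5.34073915e-02, -4.20159608e-05]), 'position': array([ 0.27384958, -0.56112954,  0.24665997]), 'tcp_rot': array([[ 8.98771067e-01,  4.38417927e-01, -5.38016946e-04],
       [ 4.38418118e-01, -8.98769124e-01,  1.90138642e-03],
       [ 3.50048873e-04, -1.94478748e-03, -9.99998048e-01]]), 'force': array([ 0.02706738,  0.16624787, -1.16142023]), 'moment': array([-0.04322185,  0.0608216 , -0.00637309]), 'grasp_force': 0.0, 'opening': 0.9962914989222658}
```

View pics/scene0.png

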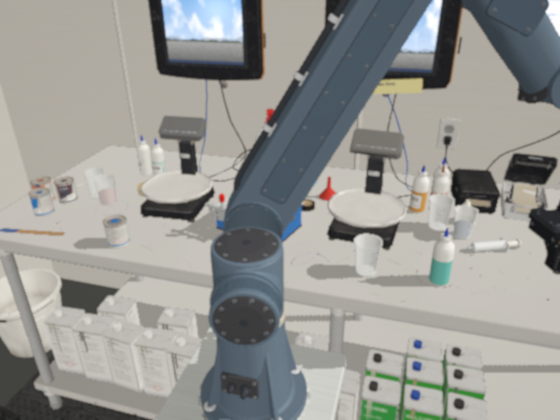

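View pics/top0.png

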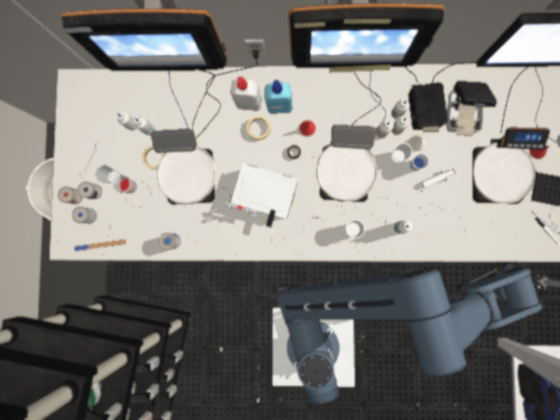

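The scene view shows the red knob near (222,200), with the box mostly hidden by the arm. The top view shows the lid around (263,190), the knob near (240,208) and the black tongue near (271,217). I'll measure these with masks.

```bash
cat > h.py <<'E'
import numpy as np,cv2
def ray(c,u,v):
    f=c["image"].shape[0]/2/np.tan(np.radians(c["vertical_fov"]/2));T=c["world_from_camera"]
    d=T[:3,:3]@np.array([(u-c["cx"])/f,(v-c["cy"])/f,1]);return T[:3,3],d/np.linalg.norm(d)
def plane(c,u,v,z):
    o,d=ray(c,u,v);return o+d*(z-o[2])/d[2]
def tri(a,b):
    (o1,d1),(o2,d2)=a,b
    s=np.linalg.lstsq(np.c_[d1,-d2],o2-o1,rcond=None)[0];p,q=o1+s[0]*d1,o2+s[1]*d2
    return (p+q)/2,np.linalg.norm(p-q)
def blobs(m,x0,y0,x1,y1,mn=4):
    w=np.zeros_like(m,np.uint8);w[y0:y1,x0:x1]=m[y0:y1,x0:x1]
    n,_,s,c=cv2.connectedComponentsWithStats(w);return [(c[i].round(2),s[i].tolist()) for i in range(1,n) if s[i][4]>=mn]
def red(im):
    r,g,b=[im[...,i].astype(int) for i in range(3)];return ((r-np.maximum(g,b))>50)
def dark(im): return im.max(2)<70
E
python3 - <<'E'
from h import *;import pickle
d=pickle.load(open("c0.pkl","rb"));t,s=d["top"],d["scene"]
rt=blobs(red(t["image"]),220,195,260,225);rs=blobs(red(s["image"]),205,185,240,225)
dt=blobs(dark(t["image"]),255,200,290,232);print(rt,rs,dt)
for u,_ in dt: print("tongue",plane(t,*u,0.085))
for u,_ in rt: print("knob@.139",plane(t,*u,0.135))
if rt and rs: print(tri(ray(t,*rt[0][0]),ray(s,*rs[0][0])))
g=t["image"][160:235,200:310];cv2.imwrite("pics/ct.png",cv2.resize(g,None,fx=7,fy=7,interpolation=cv2.INTER_CUBIC)[:,:,::-1])
E
```

```text
[(array([239.62, 207.05]), [237, 205, 6, 5, 21])] [(array([221.55, 197.45]), [219, 193, 6, 10, 47])] [(array([270.33, 217.98]), [267, 211, 7, 15, 54])]
tongue [0.50224234 0.16541872 0.085     ]
knob@.139 [0.54069972 0.27827082 0.135     ]
(array([0.54229511, 0.27749482, 0.12538565]), np.float64(0.00446504904433295))
```

View pics/ct.png

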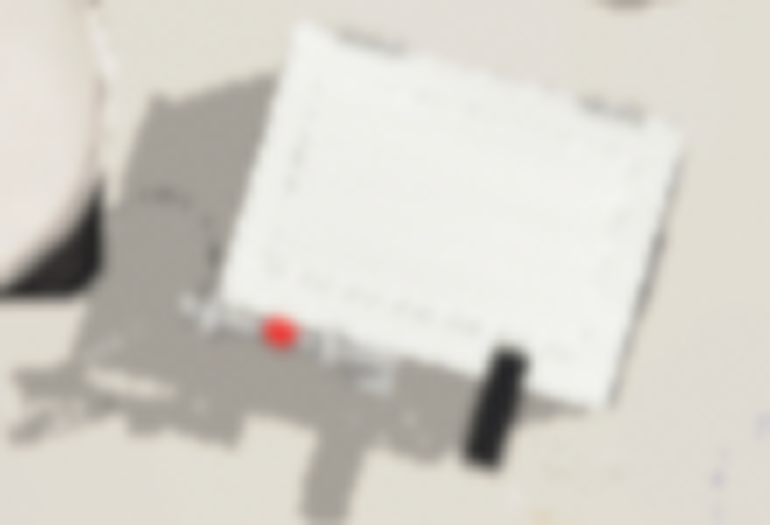

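The crop shows the lid's corners at about (300,22), (685,130), (608,408) and (222,300), the knob at (280,332), and the tongue running from (510,350) to (483,465). That puts the box at roughly -15.6° yaw.

Run:
```python
from h import *;import pickle
d=pickle.load(open("c0.pkl","rb"));t=d["top"];s=d["scene"]
P=np.array([plane(t,200+(u+.5)/7-.5,160+(v+.5)/7-.5,.081)[:2] for u,v in [(300,22),(685,130),(608,408),(222,300)]])
print(P.round(4),np.linalg.norm(np.diff(P,axis=0),axis=1))
c=P.mean(0);ydir=(P[0]-P[1])+(P[3]-P[2]);ydir/=np.linalg.norm(ydir);yaw=np.arctan2(-ydir[0],ydir[1]);x=np.array([ydir[1],-ydir[0]])
print("c",c,"yaw",yaw,np.degrees(yaw))
w=lambda a,b:(c+a*x+b*ydir).round(4)
print("knob0",w(-.092,.058),"knob.035",w(-.092,.093),"grip",w(-.111,-.055),"hinge",w(.077,0),"hinge at tongue y",w(.077,-.055))
tu=[200+u/7 for u in(510,483)];tv=[160+v/7 for v in(350,465)]
tip=plane(t,200+483/7,160+462/7,.085);print("tongue tip",tip[:2],"expect",w(-.131,-.055))
k=np.array([.5415,.2778]);print("knob box",(k-c)@x,(k-c)@ydir)
```

```text
[[0.72   0.2762]
 [0.6578 0.0605]
 [0.5029 0.1032]
 [0.5635 0.3186]] [0.22453123 0.1606877  0.22369233]
c [0.61101943 0.18962422] yaw -0.2774792848508001 -15.898391924259206
knob0 [0.5384 0.2706] knob.035 [0.548  0.3043] grip [0.4892 0.1671] hinge [0.6851 0.1685] hinge at tongue y [0.67   0.1156]
tongue tip [0.47121479 0.17046088] expect [0.47   0.1726]
knob box -0.09101442500450896 0.06575935470426526
```

```bash
cat >> h.py <<'E'
from scipy.spatial.transform import Rotation as Ro
C=np.array([.611,.1896]);YAW=-.2775
BX=np.array([np.cos(YAW),np.sin(YAW),0]);BY=np.array([-np.sin(YAW),np.cos(YAW),0])
def box(a,b,z): return np.r_[C,0]+a*BX+b*BY+[0,0,z]
def rot(t): # tool forward tilt t deg
    return Ro.from_matrix(np.c_[-BX,BY,[0,0,-1]])*Ro.from_euler('y',-t,degrees=True)
def tcp_for(g,t): return g-.006*rot(t).as_matrix()[:,2]
def go(st,p,R):
    R0=Ro.from_matrix(st["tcp_rot"]);s=R0.inv().apply(p-st["position"])/.3;r=(R0.inv()*R).as_rotvec(degrees=True)/45
    print("d",s.round(3),"r",r.round(3))
E
python3 - <<'E'
from rig import *;from h import *
go(read_state(),np.array([.5415,.2778,.25]),rot(0))
E
```

```text
d [ 2.028 -2.122 -0.006] r [-1.000e-03 -3.000e-03 -3.069e+00]
```

{"method": "step_arm", "body": {"steps": [[0.08,-0.09,-0.01,0,0,-0.12,-1],[0.17,-0.18,-0.02,0,0,-0.25,-1],[0.25,-0.26,-0.04,0,0,-0.37,-1],[0.34,-0.35,-0.05,0,0,-0.5,-1],[0.42,-0.44,-0.06,0,0,-0.62,-1],[0.51,-0.53,-0.07,0,0,-0.75,-1],[0.59,-0.62,-0.08,0,0,-0.87,-1],[0.68,-0.71,-0.1,0,0,-1,-1]]}}

```text
time_s: 0.77
position: [0.3635, -0.2787, 0.277]
tcp_rot: [[0.322, 0.947, -0.001], [0.947, -0.322, 0.002], [0.001, -0.002, -1.0]]
force: [0.7, -0.3, 0.1]
opening: 1.0
grasp_force: 0.0
```

Run:
```python
from rig import *;from h import *
s=read_state();print(s["position"],s["joint_positions"].round(1),s["time_s"])
go(s,np.array([.5415,.2778,.26]),rot(0))
```

```text
[ 0.36353157 -0.27867168  0.27700039] [-51.5  15.  102.9  -0.   62.1 -32.7] 0.7667
d [ 1.947 -0.035  0.059] r [-1.000e-03 -3.000e-03 -2.064e+00]
```

{"method": "step_arm", "body": {"steps": [[0.12,0,0,0,0,-0.13,-1],[0.24,0,0,0,0,-0.26,-1],[0.36,0,0,0,0,-0.39,-1],[0.48,0,0,0,0,-0.52,-1],[0.6,0,0,0,0,-0.64,-1],[0.73,-0.01,0,0,0,-0.77,-1],[0.85,-0.01,0,0,0,-0.89,-1],[0.97,-0.01,0,0,0,-1,-1]]}}

```text
time_s: 1.43
position: [0.4557, -0.0027, 0.2774]
tcp_rot: [[-0.443, 0.897, -0.001], [0.897, 0.443, 0.0], [0.0, -0.001, -1.0]]
force: [-0.0, -0.2, -0.5]
opening: 0.996
grasp_force: 0.0
```

Run:
```python
from rig import *;from h import *
s=read_state();print(s["position"],s["joint_positions"].round(1),s["time_s"])
go(s,np.array([.5415,.2778,.21]),rot(0))
```

```text
[ 0.45567685 -0.0027234   0.27738303] [-14.4  14.8 103.3  -0.   62.  -40.7] 1.4333
d [0.712 0.671 0.225] r [-0.000e+00 -1.000e-03 -1.063e+00]
```

{"method": "step_arm", "body": {"steps": [[0.09,0.08,0.02,0,0,-0.13,-1],[0.18,0.17,0.04,0,0,-0.26,-1],[0.27,0.25,0.07,0,0,-0.39,-1],[0.36,0.34,0.09,0,0,-0.52,-1],[0.44,0.42,0.12,0,0,-0.64,-1],[0.53,0.5,0.15,0,0,-0.77,-1],[0.62,0.59,0.18,0,0,-0.89,-1],[0.71,0.67,0.22,0,0,-1,-1]]}}

```text
time_s: 2.1
position: [0.5439, 0.2769, 0.2112]
tcp_rot: [[-0.947, 0.321, 0.001], [0.321, 0.947, 0.0], [-0.001, 0.001, -1.0]]
force: [0.4, 0.2, 0.6]
opening: 1.002
grasp_force: 0.0
```

Run:
```python
from rig import *;from h import *
s=read_state();print(s["position"],s["joint_positions"].round(1),s["time_s"])
go(s,np.array([.5415,.2778,.136]),rot(0))
c=capture("scene");cv2.imwrite("pics/s1.png",cv2.resize(c["image"][120:270,120:320],None,fx=4,fy=4,interpolation=cv2.INTER_CUBIC)[:,:,::-1])
```

```text
[0.5438537  0.27692439 0.21120233] [ 16.5  31.5  86.4  -0.   62.1 -54.8] 2.1
d [0.009 0.    0.251] r [ 0.001  0.001 -0.063]
```

View pics/s1.png

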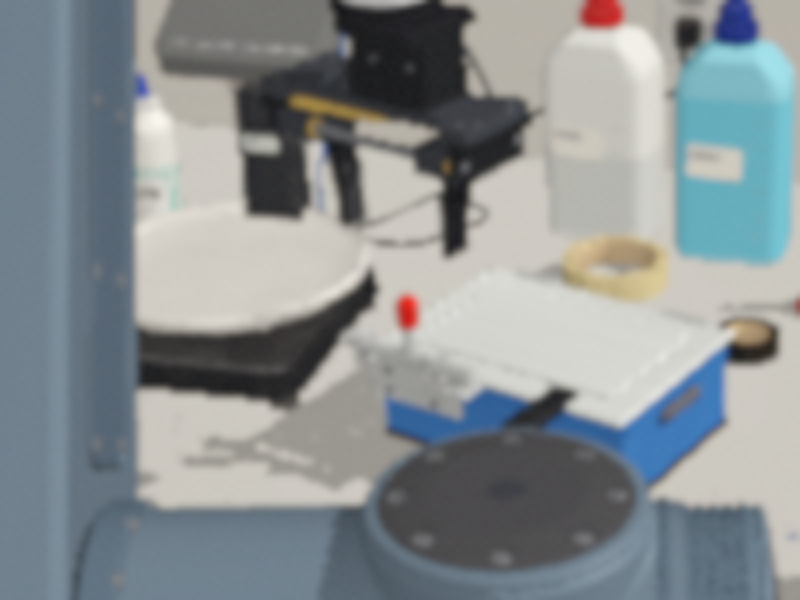

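The crop shows the knob at (222,198) untouched and the tongue clear, but no gripper. I'll check the full view.

Run:
```python
from rig import *;from h import *
a=capture("scene");b=capture("top")
cv2.imwrite("pics/s2.png",np.hstack([a["image"][:,:400],b["image"][:,150:550]])[:,:,::-1])
for c in(a,b):
    T=np.linalg.inv(c["world_from_camera"]);q=T[:3]@np.r_[.5439,.2769,.2112,1];f=210/np.tan(np.radians(c["vertical_fov"]/2));print(c["cx"]+f*q[0]/q[2],c["cy"]+f*q[1]/q[2])
```

```text
219.14223720581285 170.37523828849942
237.11802174170748 204.38207005235313
```

View pics/s2.png

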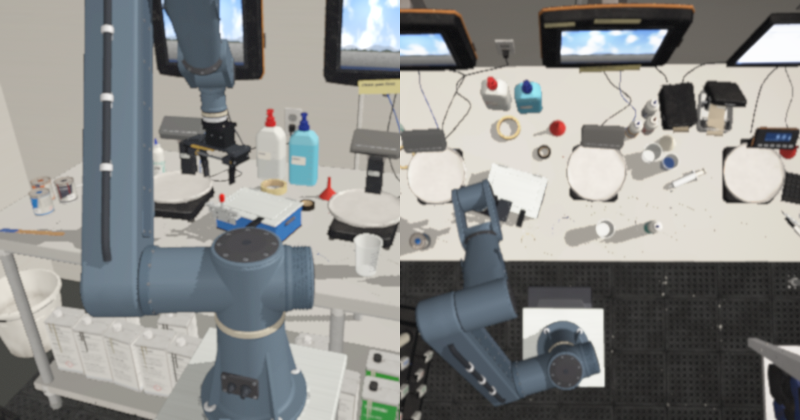

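The black gripper is there: its fingertips sit at (187,185) and (233,182), either side of the knob at (222,198) as expected. Next I'll lower and grip.

{"method": "step_arm", "body": {"steps": [[0.01,0,0.06,0,0,-0.06,-0.4],[0.01,0,0.13,0,0,-0.06,-0.4],[0.01,0,0.19,0,0,-0.06,-0.4],[0.01,0,0.25,0,0,-0.06,-0.4],[0.01,0,0.25,0,0,-0.06,1],[0.01,0,0.25,0,0,-0.06,1],[0.01,0,0.25,0,0,-0.06,1],[0.01,0,0.25,0,0,-0.06,1]]}}

```text
time_s: 2.92
position: [0.5413, 0.2756, 0.1381]
tcp_rot: [[-0.96, 0.281, 0.003], [0.281, 0.96, 0.001], [-0.002, 0.001, -1.0]]
force: [0.2, 0.3, 0.7]
opening: 0.486
grasp_force: 0.0
```

{"method": "step_arm", "body": {"steps": [[0,0,0,0,0,0,1],[0,0,0,0,0,0,1],[0,0,0,0,0,0,1]]}}

```text
time_s: 3.17
position: [0.5408, 0.2761, 0.1374]
tcp_rot: [[-0.96, 0.281, 0.002], [0.281, 0.96, 0.001], [-0.001, 0.001, -1.0]]
force: [-0.4, 2.4, 0.7]
opening: 0.257
grasp_force: 0.8
```

Run:
```python
from rig import *;from h import *
s=read_state();print(s["position"],s["opening"],s["grasp_force"],s["force"],[(s["position"]-np.r_[C,0])@v for v in(BX,BY)])
go(s,box(-.091,.093,.136),rot(0))
```

```text
[0.54080482 0.27606879 0.13740042] 0.2567439619508391 0.767009357950883 [-0.43092814  2.41559731  0.65118808] [np.float64(-0.09119805825238649), np.float64(0.06393066470841396)]
d [0.    0.097 0.005] r [ 0.002  0.002 -0.009]
```

{"method": "step_arm", "body": {"steps": [[0,0,0,0,0,0,1],[0,0,0,0,0,0,1],[0,0,0,0,0,0,1],[0,0,0,0,0,0,1]]}}

```text
time_s: 3.5
position: [0.5409, 0.2763, 0.1373]
tcp_rot: [[-0.96, 0.281, 0.002], [0.281, 0.96, 0.001], [-0.001, 0.001, -1.0]]
force: [0.6, 2.1, 5.4]
opening: 0.196
grasp_force: 30.0
```

{"method": "step_arm", "body": {"steps": [[0,0.02,0,0,0,0,1],[0,0.04,0,0,0,0,1],[0,0.06,0,0,0,0,1],[0,0.08,0,0,0,0,1],[0,0.08,0,0,0,0,1]]}}

```text
time_s: 3.92
position: [0.5476, 0.2995, 0.1373]
tcp_rot: [[-0.96, 0.28, 0.001], [0.28, 0.96, 0.0], [-0.001, 0.0, -1.0]]
force: [-0.2, 0.9, 5.5]
opening: 0.193
grasp_force: 30.0
```

{"method": "step_arm", "body": {"steps": [[0,0.007,0,0,0,0,1],[0,0.014,0,0,0,0,1],[0,0.014,0,0,0,0,1]]}}

```text
time_s: 4.17
position: [0.5485, 0.3028, 0.1372]
tcp_rot: [[-0.96, 0.28, 0.001], [0.28, 0.96, -0.001], [-0.001, -0.001, -1.0]]
force: [-1.3, 0.4, 6.5]
opening: 0.193
grasp_force: 30.0
```

{"method": "step_arm", "body": {"steps": [[0,0.007,0,0,0,0,1],[0,0.014,0,0,0,0,1],[0,0.014,0,0,0,0,1]]}}

```text
time_s: 4.42
position: [0.5492, 0.3054, 0.1372]
tcp_rot: [[-0.96, 0.279, -0.001], [0.279, 0.96, -0.004], [-0.0, -0.004, -1.0]]
force: [-1.2, -4.6, 7.5]
opening: 0.193
grasp_force: 30.0
```

{"method": "step_arm", "body": {"steps": [[0,0.007,0,0,0,0,1],[0,0.014,0,0,0,0,1],[0,0.014,0,0,0,0,1]]}}

```text
time_s: 4.67
position: [0.5493, 0.3057, 0.137]
tcp_rot: [[-0.961, 0.278, -0.005], [0.278, 0.96, -0.011], [0.002, -0.012, -1.0]]
force: [-2.7, -13.4, 9.9]
opening: 0.193
grasp_force: 30.0
```

The bolt is against its stop: it stopped moving and the force built up. I'll release and raise.

{"method": "step_arm", "body": {"steps": [[0,-0.006,0,0,0,0,-0.1],[0,-0.006,0,0,0,0,-0.1],[0,-0.006,0,0,0,0,-0.1],[0,-0.006,0,0,0,0,-0.1],[0,-0.006,-0.08,0,0,0,-0.1],[0,-0.006,-0.16,0,0,0,-0.1],[0,-0.006,-0.25,0,0,0,-0.1],[0,-0.006,-0.3,0,0,0,-0.1]]}}

```text
time_s: 5.33
position: [0.551, 0.3102, 0.2289]
tcp_rot: [[-0.96, 0.28, 0.003], [0.28, 0.96, 0.001], [-0.003, 0.002, -1.0]]
force: [-0.1, -0.9, 0.4]
opening: 0.546
grasp_force: 0.0
```

Run:
```python
from rig import *;from h import *
s=read_state();print(s["position"],s["joint_positions"].round(1),s["opening"])
g=box(-.111,-.055,.08)
for t in(30,35):
  R=rot(t);print(t);p=tcp_for(g,t)-.12*R.as_matrix()[:,2];print(p);go(s,p,R)
c=capture("top");dt=blobs(dark(c["image"]),255,200,290,232);rt=blobs(red(c["image"]),215,190,260,225);print(dt,rt)
```

```text
[0.55099721 0.31017255 0.22892358] [ 19.3  31.9  82.2   0.   65.7 -54.5] 0.545670918306304
30
[0.42858929 0.18437179 0.1891192 ]
d [ 0.275 -0.517  0.131] r [ 0.    -0.663 -0.008]
35
[0.41967333 0.1869115  0.18321316]
d [ 0.306 -0.517  0.151] r [ 0.    -0.774 -0.009]
[(array([270.33, 217.98]), [267, 211, 7, 15, 54])] []
```

{"method": "step_arm", "body": {"steps": [[0.07,-0.1,0,0,-0.12,0,-0.3],[0.14,-0.2,0.0,0,-0.24,0,-0.3],[0.2,-0.3,0.02,0,-0.36,0,-0.3],[0.25,-0.4,0.06,0,-0.48,0,-0.3],[0.28,-0.48,0.1,0,-0.6,0,-0.3],[0.29,-0.52,0.14,0,-0.68,0,-0.3],[0.29,-0.52,0.14,0,-0.73,0,-0.3],[0.29,-0.52,0.14,0,-0.73,0,-0.3]]}}

```text
time_s: 6.05
position: [0.4274, 0.1822, 0.1884]
tcp_rot: [[-0.818, 0.293, 0.496], [0.242, 0.956, -0.166], [-0.522, -0.016, -0.853]]
force: [0.4, -1.3, 1.2]
opening: 0.648
grasp_force: 0.0
```

Run:
```python
from rig import *;from h import *
s=read_state();print(s["position"],s["joint_positions"].round(1),s["opening"])
g=box(-.111,-.055,.08)
for t in(33,):
  R=rot(t);print(t);p=tcp_for(g,t);print(p);go(s,p,R)
a=capture("scene");b=capture("top")
print(blobs(red(a["image"]),190,180,250,225),blobs(dark(a["image"]),235,205,280,235),blobs(dark(b["image"]),255,200,290,232))
cv2.imwrite("pics/s3.png",np.hstack([cv2.resize(i,None,fx=4,fy=4,interpolation=cv2.INTER_CUBIC) for i in (a["image"][130:255,190:290],b["image"][150:275,210:310])])[:,:,::-1])
```

```text
[0.42739409 0.18223166 0.18837592] [ 20.9  22.8 123.4 -67.2  21.1   9. ] 0.6480739462612964
33
[0.48603631 0.16800804 0.08503202]
d [0.009 0.017 0.398] r [-0.031 -0.033 -0.01 ]
[(array([214.91, 197.32]), [213, 195, 5, 6, 22])] [(array([248.83, 206.33]), [246, 205, 6, 5, 18]), (array([255.13, 221.98]), [248, 218, 14, 8, 55])] [(array([270.33, 217.98]), [267, 211, 7, 15, 54])]
```

View pics/s3.png

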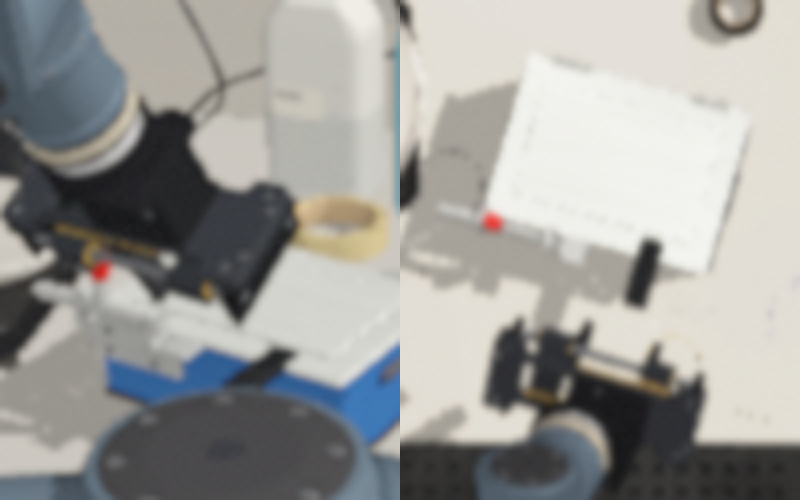

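The bolt is clearly back: the knob has moved left to (492,222) in the right half. The open gripper is lined up in front of the tongue at (645,270). J4 is near its limit, so I'll tilt a little less on the approach.

Run:
```python
from rig import *;from h import *
a=capture("scene");b=capture("top")
print(tri(ray(b,270.33,217.98),ray(a,255.13,221.98)),box(-.106,-.055,.085))
s=read_state();g=box(-.111,-.055,.08)
for t,k in((28,.06),(28,0)):
  R=rot(t);p=tcp_for(g,t)-k*R.as_matrix()[:,2];print(p);go(s,p,R)
```

```text
(array([0.50340873, 0.16290833, 0.08060687]), np.float64(0.005905047731594315)) [0.49398784 0.16574304 0.085     ]
[0.45937939 0.17560125 0.13827454]
d [-0.002  0.011  0.198] r [-0.031  0.076 -0.012]
[0.48647006 0.16788448 0.08529769]
d [0.01  0.015 0.398] r [-0.031  0.076 -0.012]
```

{"method": "step_arm", "body": {"steps": [[0,0.01,0.05,-0.01,0.03,0,-0.3],[0,0.01,0.1,-0.02,0.06,-0.01,-0.3],[0,0.01,0.15,-0.03,0.08,-0.01,-0.3],[0,0.01,0.2,-0.03,0.08,-0.01,-0.3],[0,0.01,0.2,-0.03,0.08,-0.01,-0.3]]}}

```text
time_s: 6.67
position: [0.4616, 0.1748, 0.137]
tcp_rot: [[-0.849, 0.278, 0.45], [0.246, 0.961, -0.129], [-0.468, 0.001, -0.884]]
force: [0.1, 0.2, 0.2]
opening: 0.648
grasp_force: 0.0
```

Run:
```python
from rig import *;from h import *
s=read_state();print(s["position"],s["joint_positions"].round(1),s["opening"])
g=box(-.111,-.055,.08);go(s,tcp_for(g,28),rot(28))
```

```text
[0.46161978 0.17484343 0.13699374] [ 15.9  30.  121.5 -73.7  15.   12.2] 0.6484930069926726
d [0.005 0.001 0.193] r [-0.001 -0.002 -0.005]
```

Run:
```python
from rig import *;from h import *
s=read_state();g=box(-.111,-.055,.08)
for k in(.06,0):
  R=rot(12);go(s,tcp_for(g,12)-k*R.as_matrix()[:,2],R)
```

```text
d [-0.056  0.001  0.001] r [-0.001  0.354 -0.005]
d [-0.001  0.001  0.193] r [-0.001  0.354 -0.005]
```

{"method": "step_arm", "body": {"steps": [[-0.02,0,0,0,0.1,0,-0.3],[-0.04,0,0,0,0.2,0,-0.3],[-0.05,0,0,0,0.3,0,-0.3],[-0.06,0,0,0,0.35,0,-0.3],[-0.06,0,0,0,0.35,0,-0.3],[-0.06,0,0,0,0.35,0,-0.3],[-0.06,0,0,0,0.35,0,-0.3]]}}

```text
time_s: 7.25
position: [0.4769, 0.1724, 0.1483]
tcp_rot: [[-0.939, 0.275, 0.205], [0.27, 0.962, -0.051], [-0.211, 0.007, -0.977]]
force: [0.2, -0.5, -1.0]
opening: 0.649
grasp_force: 0.0
```

Run:
```python
from rig import *;from h import *
s=read_state();print(s["position"],s["joint_positions"].round(1),s["opening"])
g=box(-.111,-.055,.08);go(s,tcp_for(g,12),rot(12))
```

```text
[0.47692069 0.17235919 0.14827276] [ 10.   28.  111.2  -9.9  30.  -55.9] 0.649105022973121
d [ 0.005 -0.007  0.212] r [ 0.009  0.004 -0.003]
```

{"method": "step_arm", "body": {"steps": [[0,0,0.06,0.01,0,0,-0.3],[0,-0.01,0.12,0.01,0,0,-0.3],[0,-0.01,0.17,0.01,0,0,-0.3],[0,-0.01,0.21,0.01,0,0,-0.3],[0,-0.01,0.21,0.01,0,0,-0.3]]}}

```text
time_s: 7.67
position: [0.4865, 0.1647, 0.0839]
tcp_rot: [[-0.94, 0.277, 0.199], [0.27, 0.961, -0.064], [-0.209, -0.006, -0.978]]
force: [0.0, -0.2, -0.4]
opening: 0.65
grasp_force: 0.0
```

Run:
```python
from rig import *;from h import *
s=read_state();print(s["position"],s["joint_positions"].round(1),s["force"])
g=box(-.111,-.055,.08);go(s,tcp_for(g,12),rot(12))
a=capture("scene");b=capture("top")
cv2.imwrite("pics/s4.png",np.hstack([cv2.resize(i,None,fx=4,fy=4,interpolation=cv2.INTER_CUBIC) for i in (a["image"][130:255,190:290],b["image"][150:275,210:310])])[:,:,::-1])
```

```text
[0.48645926 0.16466002 0.08386775] [  9.2  35.8 112.2 -14.8  21.8 -51.4] [ 0.01192175 -0.16162385 -0.4456815 ]
d [-0.004  0.01  -0.006] r [-0.009  0.001 -0.003]
```

View pics/s4.png

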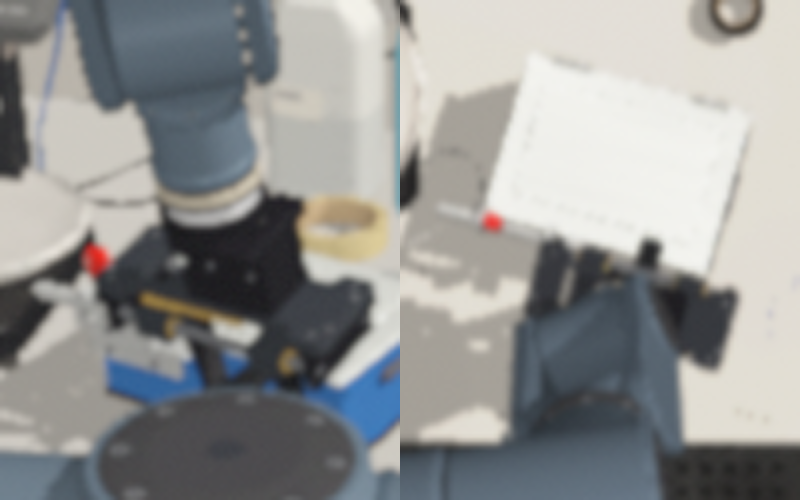

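The fingers straddle the tongue, whose root shows between them at (650,252), and the knob is still at the left. Closing now.

{"method": "step_arm", "body": {"steps": [[0,0.01,0,0,0,0,1],[0,0.01,0,0,0,0,1],[0,0.01,0,0,0,0,1],[0,0.01,0,0,0,0,1],[0,0.01,0,0,0,0,1],[0,0.01,0,0,0,0,1],[0,0.01,0,0,0,0,1],[0,0.01,0,0,0,0,1]]}}

```text
time_s: 8.43
position: [0.4879, 0.1686, 0.0852]
tcp_rot: [[-0.939, 0.277, 0.203], [0.27, 0.961, -0.063], [-0.213, -0.004, -0.977]]
force: [-1.0, 7.3, -0.5]
opening: 0.266
grasp_force: 30.0
```

Run:
```python
from rig import *;from h import *
s=read_state();print(s["position"],s["opening"],s["force"],s["grasp_force"],[(s["position"]-np.r_[C,0])@v for v in(BX,BY)])
# rotation of current tool pose about hinge line, lid angle a
h=box(.077,0,.079);
for a in range(0,47,5):
  Q=Ro.from_rotvec(BY*np.radians(a));R0=Ro.from_matrix(s["tcp_rot"]);print(a,end=" ");go(s,h+Q.apply(s["position"]-h),Q*R0)
```

```text
[0.48786733 0.16856692 0.08523303] 0.26577888822588575 [-0.95887361  7.3254066  -0.45985035] 30.006254967302084 [np.float64(-0.11265996244352446), np.float64(-0.05396088320327212)]
0 d [0. 0. 0.] r [0. 0. 0.]
5 d [-0.016 -0.    -0.053] r [ 0.     0.111 -0.001]
10 d [-0.036 -0.    -0.104] r [ 0.001  0.222 -0.001]
15 d [-0.061 -0.001 -0.153] r [ 0.001  0.333 -0.002]
20 d [-0.09  -0.001 -0.2  ] r [ 0.001  0.444 -0.002]
25 d [-0.123 -0.001 -0.245] r [ 0.001  0.556 -0.003]
30 d [-0.16  -0.001 -0.286] r [ 0.002  0.667 -0.003]
35 d [-0.2   -0.001 -0.324] r [ 0.002  0.778 -0.004]
40 d [-0.243 -0.001 -0.358] r [ 0.002  0.889 -0.004]
45 d [-0.289 -0.001 -0.388] r [ 0.003  1.    -0.005]
```

{"method": "step_arm", "body": {"steps": [[-0.008,0,-0.027,0,0.055,0,1],[-0.016,0,-0.053,0,0.11,0,1],[-0.026,0,-0.079,0,0.167,0,1],[-0.036,0,-0.104,0,0.222,0,1],[-0.036,0,-0.104,0,0.222,0,1]]}}

```text
time_s: 8.85
position: [0.4918, 0.1675, 0.1188]
tcp_rot: [[-0.96, 0.28, 0.034], [0.279, 0.96, -0.014], [-0.036, -0.004, -0.999]]
force: [-1.2, 8.2, -2.7]
opening: 0.273
grasp_force: 30.0
```

Run:
```python
from rig import *;from h import *
s=read_state();print(s["position"],s["opening"],s["force"],s["grasp_force"],s["joint_positions"].round(1))
h=box(.077,0,.079);R=np.array(s["tcp_rot"]);g=s["position"]+.006*R[:,2]-h
print("lid deg",np.degrees(np.arctan2(g[2],-g@BX)),"r",np.hypot(g[2],g@BX),"tilt",np.degrees(np.arctan2(R[:,2]@BX,-R[2,2])))
```

```text
[0.4917835  0.167456   0.11879932] 0.27288762902954944 [-1.16970487  8.16340644 -2.72829054] 30.025617834180593 [  7.   33.2 104.7  -1.6  40.3 -65.5]
lid deg 10.334583793986736 r 0.18842845802403285 tilt 2.0793991180431783
```

The lid is rising cleanly, at 10.3°. Since the tool turns with the lid, the same arc in tool axes carries on for another 35°.

{"method": "step_arm", "body": {"steps": [[-0.016,0,-0.053,0,0.111,0,1],[-0.036,0,-0.104,0,0.222,0,1],[-0.061,0,-0.153,0,0.333,0,1],[-0.09,0,-0.2,0,0.444,0,1],[-0.123,0,-0.245,0,0.556,0,1],[-0.16,0,-0.286,0,0.667,0,1],[-0.18,0,-0.305,0,0.722,0,1],[-0.2,0,-0.324,0,0.778,0,1]]}}

```text
time_s: 9.52
position: [0.5443, 0.1525, 0.2181]
tcp_rot: [[-0.803, 0.278, -0.528], [0.235, 0.961, 0.149], [0.548, -0.005, -0.836]]
force: [-3.4, 4.2, 0.6]
opening: 0.271
grasp_force: 30.0
```

{"method": "step_arm", "body": {"steps": [[0,0,0,0,0,0,1],[0,0,0,0,0,0,1],[0,0,0,0,0,0,1],[0,0,0,0,0,0,1]]}}

```text
time_s: 9.85
position: [0.5438, 0.1526, 0.2174]
tcp_rot: [[-0.804, 0.278, -0.526], [0.235, 0.961, 0.147], [0.546, -0.005, -0.838]]
force: [-3.6, 4.2, 1.9]
opening: 0.271
grasp_force: 30.0
```

Run:
```python
from rig import *;from h import *
s=read_state();print(s["time_s"],s["position"],s["opening"],s["force"],s["grasp_force"],s["joint_positions"].round(1))
h=box(.077,0,.079);R=np.array(s["tcp_rot"]);g=s["position"]+.006*R[:,2]-h
print("lid deg",np.degrees(np.arctan2(g[2],-g@BX)),"r",np.hypot(g[2],g@BX),"tilt",np.degrees(np.arctan2(R[:,2]@BX,-R[2,2])))
a=capture("scene");b=capture("top")
cv2.imwrite("pics/s5.png",np.hstack([cv2.resize(i,None,fx=2,fy=2,interpolation=cv2.INTER_CUBIC) for i in (a["image"][50:290,100:300],b["image"][50:290,200:400])])[:,:,::-1])
```

```text
9.85 [0.54375484 0.15263784 0.21736692] 0.27089544169444296 [-3.58976743  4.20711279  1.86104226] 29.99881535768509 [  0.   40.7  74.1   8.6  97.3 -75.1]
lid deg 44.68321737697778 r 0.18962332574161603 tilt -33.09883245049971
```

View pics/s5.png

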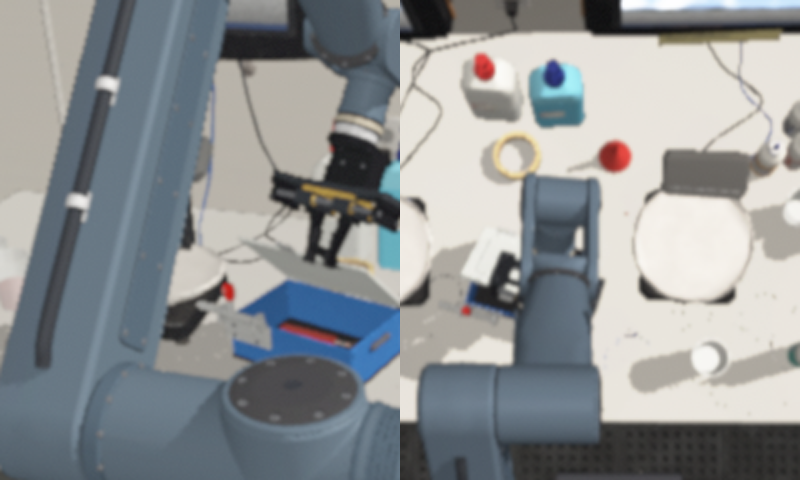

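The view shows the lid held open at about 45° by the gripper, with the box's inside visible. The knob at (228,290) is still back, and the cup and bottle are where they were. Handing in.

```bash
python3 -c "
from rig import *
print(hand_in())"
```

```text
the job is handed in; nothing more can be done
None
```

I drew the bolt fully back to its stop with the lid still shut, then lifted the lid by its tongue to about 45° (44.7° from the arm's pose). The gripper was still holding it when I handed in at about 10 s, and the tin, cup and bottle were never touched.

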